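# Level a rocking bench scale

## Task

The bench scale on the grooming table rocks: its front left foot, the one whose lock lever stands open, hangs clear of its brown rubber pad. Turn that foot's T-handle clockwise to screw the foot down until it just touches the pad and bears lightly, without jacking the scale up or shoving it along. Then swing the lock lever fully shut against its stop and leave the other things where they are.

Things in the scene. Friction and masses are not known exactly. Their poses are not given: they have to be found in the camera images.
- scale: Grey bench scale, 7 kg, standing loose on the table's rubber mat (mat top: z = 4 mm) on three feet. Origin: at mat level on the screw axis of its loose front left foot; x to its rear, y to its left, z up. Casting from x = 42 mm, y below 18 mm, 48 mm tall; stainless platter from x = 52, y below 8, rim 67 mm. The front right foot, at y = -267 mm, looks the same but is set and locked: leave it.
- leveler: The loose foot: 50 mm rubber-soled disc, 15 mm screw and T-handle in one piece. Origin: screw axis, underside of the disc; x along the T-handle, z up. One turn clockwise seen from above lowers it 5 mm; it stays where left. It hangs 0.5 to 4.5 mm over a square brown 80 mm rubber pad, worn by an unknown 0 to 2.4 mm. The screw drags with about 0.03 N m; each newton on the pad adds about 0.02 N m, so the touch is felt as a rise in turning force.
- handle (a point): Centre of the T-handle's bar, on the screw axis, 85 mm above the underside of the disc. x along the bar (either way round): an 8 mm round steel bar, 83 mm long over its 13 mm end balls, with a 22 mm hub in the middle that reaches 10 mm above and 9 mm below the bar's centre. The bar clears the lug below it by 30 mm or more. Past first touch the load on the pad rises by about 14 N per radian of turn.
- lock (a joint): Angle of the loose foot's lock lever, rad. 0 to 0.3: open, standing out to the scale's left (+y). 1.57: shut at its stop, lying along the casting towards the rear (+x). It turns clockwise seen from above about the upright pin (point lock_pin), drags with about 0.16 N m and stays where left.
- lever_tip (a point): Point on the lock lever's middle line, 75 mm from its pin, 34 mm above the mat. The lever is a flat steel arm 8 mm thick, 14 mm tall, reaching 92 mm from the pin; y runs along it towards its tip. Nothing stands beside it when open; shut, it lies 18 mm off the casting.
- lock_pin (a point): The pin that the lock lever turns about, at the lever's mid height (34 mm above the mat), at x = -28, y = +40 mm in the scale's frame; 10 mm eye radius.
- dish: White ceramic dish, 96 mm across, 32 mm tall, standing on the platter; leave it.
- rake_comb: Stainless rake comb, 150 mm long, 12 mm tall, lying in front of the scale; leave it.
- brush: Wooden-backed bristle brush, 165 x 58 mm, 38 mm tall, lying left of the scale; leave it.
- slicker: Grey slicker brush with a black handle, 170 mm long, 27 mm tall, lying left of the scale, beyond the lever; leave it.
- spray_bottle: Teal capped bottle, 72 mm across, 185 mm tall, right of the scale; leave it.
- balm_tin: Aluminium tin, 72 mm across, 45 mm tall, right of the scale; leave it.

How it is judged (in metres and radians):
On the way, in this order (a step that is already met when the one before it is completed fails the run):
1. the foot, let go, bears lightly on its pad (1 to 10 N) (contact force between leveler and the fingers below 0.3 N and contact force between leveler and the arm below 0.3 N and contact force between leveler and anything else between 1 and 10 N), for 0.2 s.
2. the lock lever is shut (value of joint lock above 1.45 rad), for 0.2 s.
At the end, for the whole second after the job is handed in: The loose foot bears on its pad with 1 to 10 N, its lock lever is shut (beyond 1.45 rad), the scale stands at rest within 10 mm of where it was and level within 0.008 rad, and the robot touches nothing (contact force between leveler and anything else between 1 and 10 N and value of joint lock above 1.45 rad and distance of scale from where it was at the start of the episode below 0.01 m and angle between scale's own z axis and vertical below 0.008 rad and linear speed of scale below 0.01 m/s).
It fails at once if the handle or foot is forced (more than 30 N on the levelling foot) (contact force between leveler and anything else above 30 N).
It fails at once if the scale is shoved or jacked up (10 mm or 0.012 rad) (distance of scale from where it was at the start of the episode above 0.01 m or angle between scale's own z axis and vertical above 0.012 rad).
It fails at once if a bystander is displaced by more than 15 mm (distance of any of dish, rake_comb, brush, slicker, spray_bottle, balm_tin from where it was at the start of the episode above 0.015 m).
It also fails if it takes over 70 s, if anything falls off the work surface, if the arm or the gripper's body presses on something with over 40 N, if the wrist force passes 120 N, or if a joint passes its speed limit or range.

## Robot

A 7-joint arm with a two-finger parallel gripper is mounted at the origin on the work surface. World frame = base frame: x ahead of the robot, y to its left, z up, the work surface at z = 0. Lengths are in mm, angles in degrees, forces in N, time in s.
With the tool pointing down it reaches from about 425 to 800 mm from the base axis. Payload 8.3 kg.
Tool frame: the origin (TCP) lies midway between the tips of the shut fingers; the grasp point (between the pads) lies 19 mm behind it; z points along the fingers, y is the direction in which the jaws open and shut (so a half turn about z gives the same grasp; the last joint's range is limited). The gripper opens to 85 mm and grips with 20 to 120 N. Pads are 22 mm wide; open, the fingers measure 114 mm over their backs; the gripper's body (76 mm by 85 mm) begins 54 mm behind the grasp point. The pads swing forward as they close: fully open they stand 13 mm farther back than shut.
Start: joints at [-72.416, 21.967, 0.94, 78.501, -0.361, 79.538, -2.664], TCP at [225.841, 582.751, 231.279] pointing down, gripper open.
Joint ranges: [-169.22, 169.22], [-14.56, 117.87], [-87.37, 89.26], [10.42, 133.3], [-82.24, 262.24], [0.94, 117.77], [-172.7, 172.7]. Speed limits (degrees/s): [136.94, 136.94, 172.46, 172.46, 180, 180, 180].

## Interface

Orientations are given as [roll, pitch, yaw] about the fixed x, y, z axes, in that order (R = Rz(yaw) Ry(pitch) Rx(roll)).
In Python, from plant import status, optics, job gives the robot as it stands.
- The arm moves only by the tool drive_tool, never from a script. Its argument "series" is a list of rows, each an object with "dr": the turn, a rotation vector about the tool's x, y, z in units of 8 degrees (1.0 is 8 degrees), a list of three; "linear": the shift along the tool's x, y, z in units of 25 mm (1.0 is 25 mm), a list of three; "grip": the finger opening in mm, from 0 to 85.4. In form: [{"dr": [wx, wy, wz], "linear": [x, y, z], "grip": grip}, ...]. A call has 1 to 20 rows; each row is the pose to reach, as a shift and turn from the pose commanded when the call began, along the tool's axes at that moment; what a row does not reach only later rows make up. A row lasts 1/8 s, in which the tool goes at most 62.5 mm and 10.7 degrees, less where a joint would pass 70% of its speed; a pose out of reach is approached as far as the arm can. A call with a gripper value outside its range is refused whole. The fingers move at their own pace and stop on an object; "squeeze" is the grip in N (left out, the last holds). Time passes only in rows, so rows that repeat a pose let the fingers close. It gives the time, the measured TCP pose, the force and the opening at its end, in the units of the state.
- status.read_state(): the state, without advancing time (a new reading comes with each control period).
- optics.snapshot(name): name is "scene" or "top" or "wrist"; returns a dict with "img" (400x640x3 uint8, red, green, blue), "camera_matrix" (3x3 intrinsics, pixels), "eye" and "rotation" of the camera in the world. Camera axes: x right, y up, looking along -z (the intrinsics and any distortion apply to the point x, -y, -z); pixel columns grow to the right and rows downward; lengths in mm; the calibration is good to about 2 mm. A picture is of the moment at which its call begins. There is no depth.
- job.close_job(): hands the job in, once; it reports no verdict.
The state is a dict: "time": time; "q": joint angles; "qd": joint speeds; "tau": joint torques, N m; "tcp_pos": TCP position; "tool_rot": TCP orientation; "ft_force": force on the tool from outside, world axes, zero at the start; "moment": the same for the moment, N m; "width": opening from 0.0 (shut) to 1.0 (fully open).
Only numpy, scipy, OpenCV 4.12 (cv2) and the standard library are available. Lean on these libraries where they do the work, as an engineer would, in place of code of your own. Each camera call takes 0.05 s, during which the arm holds its last target.

## Working session

There is one attempt and no reset: what is moved stays moved. The work goes in short steps, Python scripts to look and compute and a tool call to move; the robot and the scene stay as the last step left them, time stands still between calls to the robot, and variables do not carry over. Pictures are saved under pics/ and viewed, and the job is handed in when it is done.

Besides the shell and the picture viewer there is one more tool, called as name(argument=value, ...), one argument or row to a line, values as JSON. drive_tool: Moves the arm, as the interface text tells. Its arguments: {"type":"object","properties":{"series":{"type":"array","items":{"type":"object","properties":{"dr":{"type":"array","items":{"type":"number"}},"linear":{"type":"array","items":{"type":"number"}},"grip":{"type":"number"}}}},"squeeze":{"type":"number"}},"required":["series"]}

```bash
ls; mkdir -p pics; python3 - <<'E'
from plant import status, optics
import cv2, json
print(status.read_state())
for n in ["scene","top","wrist"]:
    s=optics.snapshot(n); cv2.imwrite(f"pics/{n}0.png",s["img"][:,:,::-1]); print(n,s["camera_matrix"],s["eye"],s["rotation"],[k for k in s])
E
```

```text
pics
{'time': 0.0, 'q': array([-72.4168328 ,  22.01411741,   0.93838177,  78.56335795,
        -0.36062494,  79.53861666,  -2.6627814 ]), 'qd': array([-0.00508065, -0.03741413, -0.05371049, -0.05334156, -0.10053864,
       -0.01709921,  0.11777292]), 'tau': array([ 5.80514134e-04, -6.27602863e+01,  8.44856389e-01, -3.71812820e+01,
        1.65191788e-02,  1.41476878e-02,  4.13761074e-05]), 'tcp_pos': array([225.66704498, 582.27814512, 230.27505761]), 'tool_rot': array([-1.79886773e+02,  2.48748228e-03,  1.58817899e+02]), 'ft_force': array([ 0.70152125, -1.51123999,  0.80723429]), 'moment': array([ 0.01600547,  0.03395144, -0.01402194]), 'width': 0.9965502845625811}
scene [[443.4142856    0.         321.71136254]
 [  0.         443.4142856  196.68362983]
 [  0.           0.           1.        ]] [1149.05141827 -276.3707637  1181.41768185] [31.86383182  0.15336135 62.37999325] ['img', 'camera_matrix', 'eye', 'rotation']
top [[408.88101505   0.         316.46939697]
 [  0.         408.88101505 202.25410038]
 [  0.           0.           1.        ]] [ 398.02922907   23.10949447 1370.24225844] [  6.40396125   0.60167394 -91.01374767] ['img', 'camera_matrix', 'eye', 'rotation']
wrist [[281.1495774    0.         318.68483893]
 [  0.         281.1495774  201.92194267]
 [  0.           0.           1.        ]] [163.10902369 608.23305425 372.36590818] [-1.53280054e+01  5.83301398e-02  6.88205645e+01] ['img', 'camera_matrix', 'eye', 'rotation']
```

View pics/scene0.png

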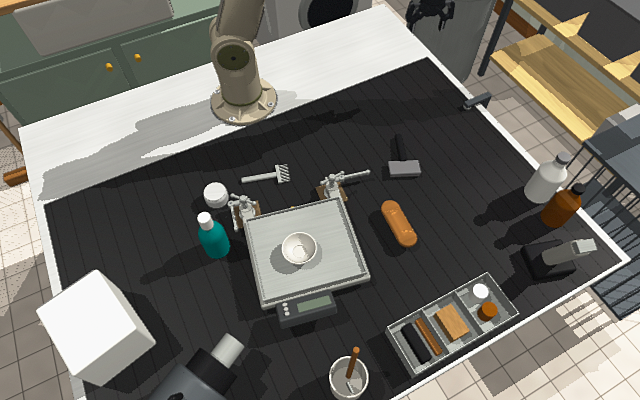

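View pics/top0.png

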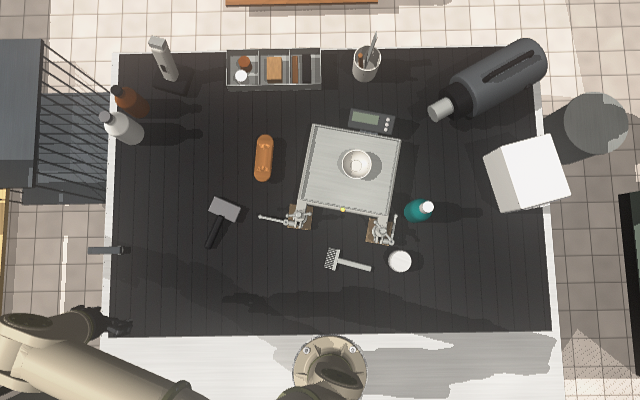

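View pics/wrist0.png

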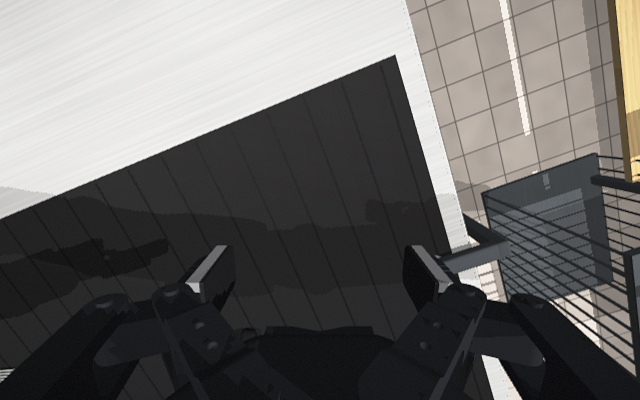

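```bash
cat > h.py <<'E'
import numpy as np, cv2
from scipy.spatial.transform import Rotation as R
from plant import status, optics
def ray(s,px):
    K=s["camera_matrix"]; Rm=R.from_euler('xyz',s["rotation"],degrees=True).as_matrix()
    d=np.linalg.inv(K)@np.array([px[0],px[1],1.]); return np.array(s["eye"]), Rm@np.array([d[0],-d[1],-d[2]])
def at(s,px,z):
    e,d=ray(s,px); return e+d*(z-e[2])/d[2]
def proj(s,p):
    Rm=R.from_euler('xyz',s["rotation"],degrees=True).as_matrix()
    c=Rm.T@(np.array(p)-s["eye"]); v=s["camera_matrix"]@np.array([c[0],-c[1],-c[2]]); return v[:2]/v[2]
def crop(img,x0,y0,x1,y1,f,name):
    cv2.imwrite(name,cv2.resize(img[y0:y1,x0:x1,::-1],None,fx=f,fy=f,interpolation=cv2.INTER_CUBIC))
E
python3 - <<'E'
from h import *
s=optics.snapshot("top"); crop(s["img"],250,180,350,250,8,"pics/t1.png")
s=optics.snapshot("scene"); crop(s["img"],300,150,400,220,8,"pics/s1.png")
E
```

```text
(no output)
```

View pics/t1.png

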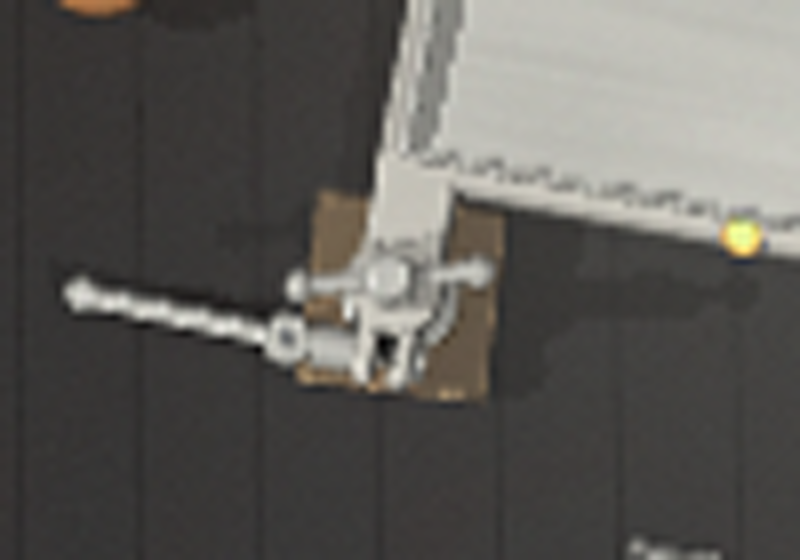

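View pics/s1.png

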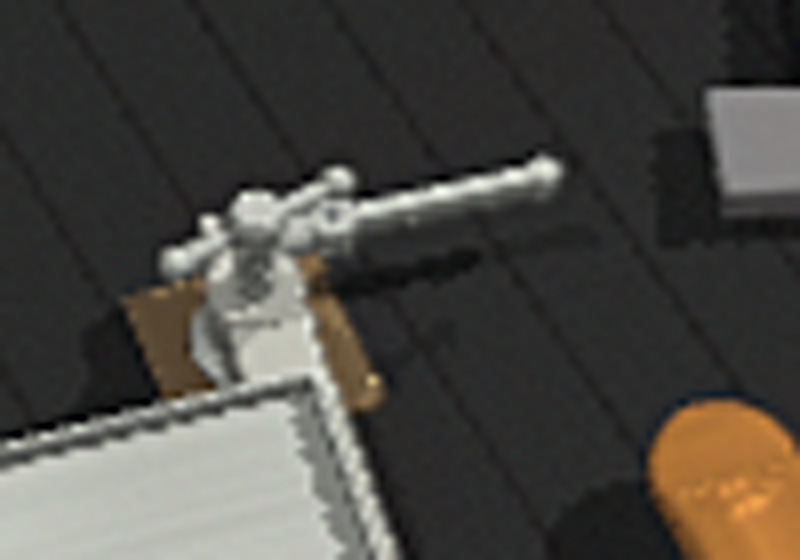

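```bash
python3 - <<'E'
from h import *
t=optics.snapshot("top"); s=optics.snapshot("scene")
def tri(a,b):
    (e1,d1),(e2,d2)=ray(t,a),ray(s,b)
    A=np.stack([d1,-d2],1); k=np.linalg.lstsq(A,e2-e1,rcond=None)[0]
    p,q=e1+k[0]*d1,e2+k[1]*d2; return ((p+q)/2).round(1),np.linalg.norm(p-q).round(1)
T=lambda x,y:(250-.5+.5/8+x/8,180-.5+.5/8+y/8); S=lambda x,y:(300-.5+.5/8+x/8,150-.5+.5/8+y/8)
for n,a,b in [("hub",(390,275),(255,205)),("ballL",(296,285),(342,180)),("ballR",(480,272),(175,262)),("tip",(80,293),(545,170)),("pin",(288,338),(335,215))]:
    print(n,*tri(T(*a),S(*b)))
for n,a in [("lev tip",(80,293)),("pin",(288,338))]: print(n,at(t,T(*a),45).round(1),at(t,T(*a),38).round(1))
# pad corners at z 10
for a in [(318,190),(505,215),(300,380),(490,398)]: print(at(t,T(*a),12).round(1))
E
```

```text
hub [504.4  90.4 108.5] 0.8
ballL [502.3 128.1  96.7] 0.0
ballR [506.   56.1  96.8] 0.2
tip [504.7 220.   45.7] 0.6
pin [485.1 136.2  46. ] 0.9
lev tip [504.9 220.4  45. ] [505.4 221.4  38. ]
pin [485.  135.9  45. ] [485.5 136.5  38. ]
[548.9 125.5  12. ]
[536.9  47.6  12. ]
[469.6 133.8  12. ]
[460.7  55.   12. ]
```

drive_tool(
  series=[
    {"dr": [0, 0, -1], "linear": [-1.75, -1.43, 0], "grip": 85},
    {"dr": [0, 0, -2], "linear": [-3.5, -2.86, 0], "grip": 85},
    {"dr": [0, 0, -3], "linear": [-5.25, -4.29, 0], "grip": 60},
    {"dr": [0, 0, -4], "linear": [-7, -5.72, 0], "grip": 60},
    {"dr": [0, 0, -5], "linear": [-8.75, -7.15, 0], "grip": 32},
    {"dr": [0, 0, -6], "linear": [-10.5, -8.58, 0], "grip": 32},
    {"dr": [0, 0, -7], "linear": [-12.25, -10, 0], "grip": 32},
    {"dr": [0, 0, -8], "linear": [-14, -11.4, 0], "grip": 32},
    {"dr": [0, 0, -9], "linear": [-15.75, -12.87, 0], "grip": 32},
    {"dr": [0, 0, -10], "linear": [-17.5, -14.27, 0], "grip": 32},
    {"dr": [0, 0, -11], "linear": [-17.5, -14.27, 0], "grip": 32},
    {"dr": [0, 0, -11.4], "linear": [-17.5, -14.27, 0], "grip": 32},
    {"dr": [0, 0, -11.4], "linear": [-17.5, -14.27, 0], "grip": 32},
    {"dr": [0, 0, -11.4], "linear": [-17.5, -14.27, 0], "grip": 32},
    {"dr": [0, 0, -11.4], "linear": [-17.5, -14.27, 0], "grip": 32},
    {"dr": [0, 0, -11.4], "linear": [-17.5, -14.27, 0], "grip": 32},
  ],
)

```text
time: 2.35
tcp_pos: [504.8, 92.1, 231.3]
tool_rot: [180.0, -0.0, -110.0]
ft_force: [0.0, -0.1, -0.9]
width: 0.379
```

```bash
python3 - <<'E'
from h import *
st=status.read_state(); print({k:np.round(v,3) for k,v in st.items()})
s=optics.snapshot("wrist"); cv2.imwrite("pics/w1.png",s["img"][:,:,::-1]); print(s["eye"],s["rotation"])
for n,p in [("bar",(504.3,91.5,97)),("pin",(485.5,136.5,45)),("tip",(505,221,45))]: print(n,proj(s,p))
E
```

```text
{'time': np.float64(2.35), 'q': array([-28.946,   7.968,  16.799,  96.552,  -2.367,  75.832, 148.287]), 'qd': array([-0.01 , -0.007,  0.021, -0.065, -0.023,  0.112,  0.11 ]), 'tau': array([ 4.0000e-03, -4.4051e+01,  1.7250e+00, -3.6655e+01,  1.7000e-02,
        2.0000e-03, -1.3000e-02]), 'tcp_pos': array([504.807,  92.125, 231.274]), 'tool_rot': array([ 1.79997e+02, -3.00000e-03, -1.09993e+02]), 'ft_force': array([ 0.009, -0.081, -0.861]), 'moment': array([0.038, 0.021, 0.014]), 'width': np.float64(0.379)}
[481.65925534  30.73203055 373.30375266] [-1.53835101e+01 -1.46371001e-02  1.60012958e+02]
bar [318.11311263 191.24118703]
pin [345.27019665 210.1188603 ]
tip [351.71932312 273.3409243 ]
```

View pics/w1.png

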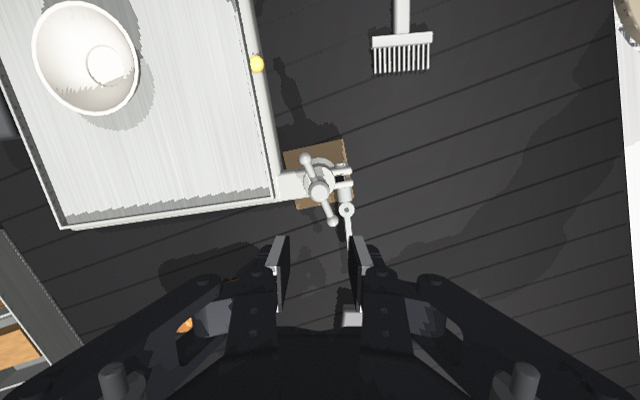

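```bash
python3 - <<'E'
from h import *
s=optics.snapshot("wrist"); crop(s["img"],270,130,380,220,7,"pics/w2.png")
E
```

```text
(no output)
```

View pics/w2.png

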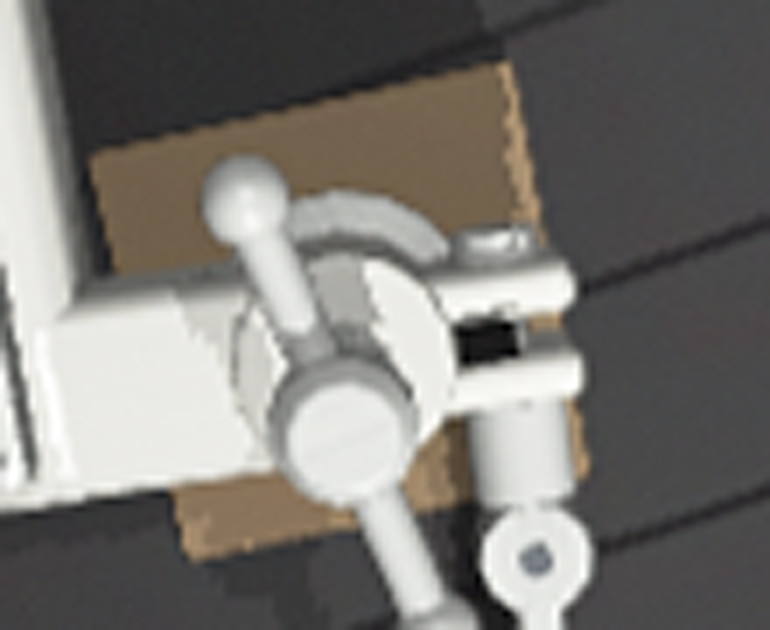

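```bash
python3 - <<'E'
from h import *
s=optics.snapshot("wrist")
for p,z in [((304.6,158.1),97),((333,221),97),((319.1,192),107),((346.3,209.3),45),((346.3,209.3),42)]: print(at(s,p,z).round(1))
crop(s["img"],310,180,390,280,6,"pics/w3.png")
E
```

```text
[505.3  55.7  97. ]
[500.6 126.5  97. ]
[502.8  90.3 107. ]
[484.  135.9  45. ]
[484.  136.8  42. ]
```

View pics/w3.png

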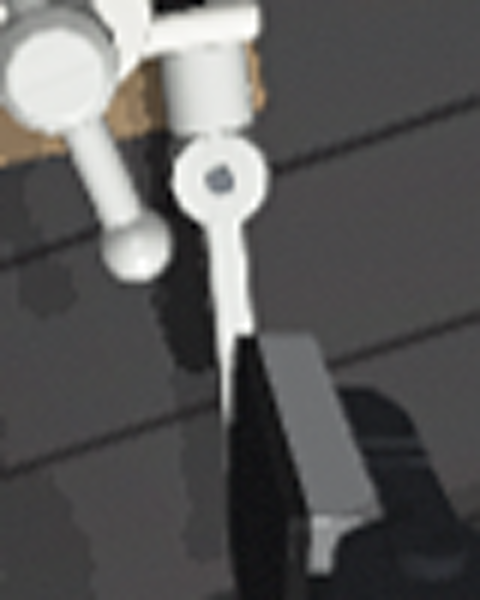

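drive_tool(
  series=[
    {"dr": [0, 0, 0], "linear": [0.06, 0.04, 2], "grip": 32},
    {"dr": [0, 0, 0], "linear": [0.06, 0.04, 3.5], "grip": 32},
    {"dr": [0, 0, 0], "linear": [0.06, 0.04, 4.5], "grip": 32},
    {"dr": [0, 0, 0], "linear": [0.06, 0.04, 5.3], "grip": 32},
    {"dr": [0, 0, 0], "linear": [0.06, 0.04, 5.7], "grip": 32},
    {"dr": [0, 0, 0], "linear": [0.06, 0.04, 6.05], "grip": 32},
    {"dr": [0, 0, 0], "linear": [0.06, 0.04, 6.05], "grip": 32},
  ],
)

```text
time: 3.38
tcp_pos: [503.3, 90.9, 79.9]
tool_rot: [180.0, -0.0, -110.0]
ft_force: [-0.4, 0.9, 0.2]
width: 0.372
```

```bash
python3 - <<'E'
from h import *
st=status.read_state(); print({k:np.round(v,3) for k,v in st.items()})
s=optics.snapshot("wrist"); crop(s["img"],230,150,410,300,4,"pics/w4.png")
s=optics.snapshot("scene"); crop(s["img"],290,140,390,210,8,"pics/s4.png")
E
```

```text
{'time': np.float64(3.375), 'q': array([-27.688,  15.928,  16.142, 107.849,  -5.218,  56.953, 150.73 ]), 'qd': array([-0.073, -0.75 ,  0.151, -0.716,  0.233,  0.509, -0.135]), 'tau': array([ 1.0000e-03, -4.7750e+01,  3.1290e+00, -3.1214e+01, -2.8000e-02,
       -2.0400e-01,  3.7000e-02]), 'tcp_pos': array([503.328,  90.934,  79.908]), 'tool_rot': array([ 1.79983e+02, -1.50000e-02, -1.09987e+02]), 'ft_force': array([-0.424,  0.932,  0.162]), 'moment': array([-0.009,  0.025, -0.041]), 'width': np.float64(0.372)}
```

View pics/w4.png

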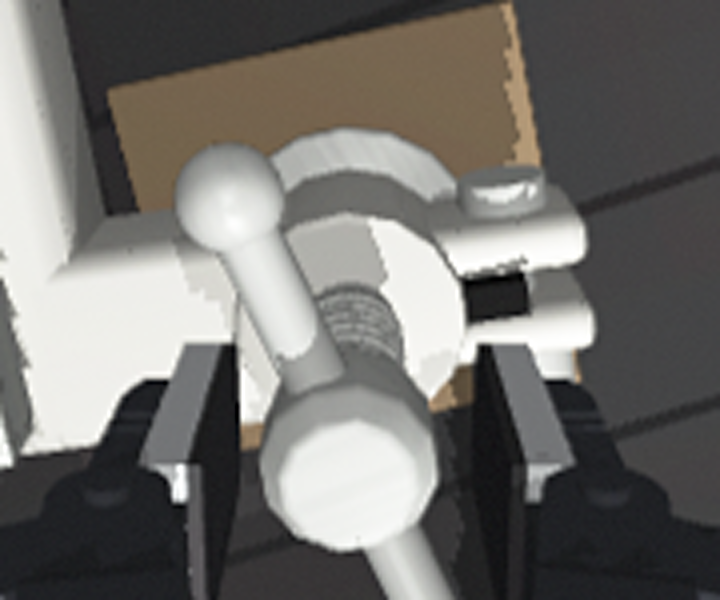

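View pics/s4.png

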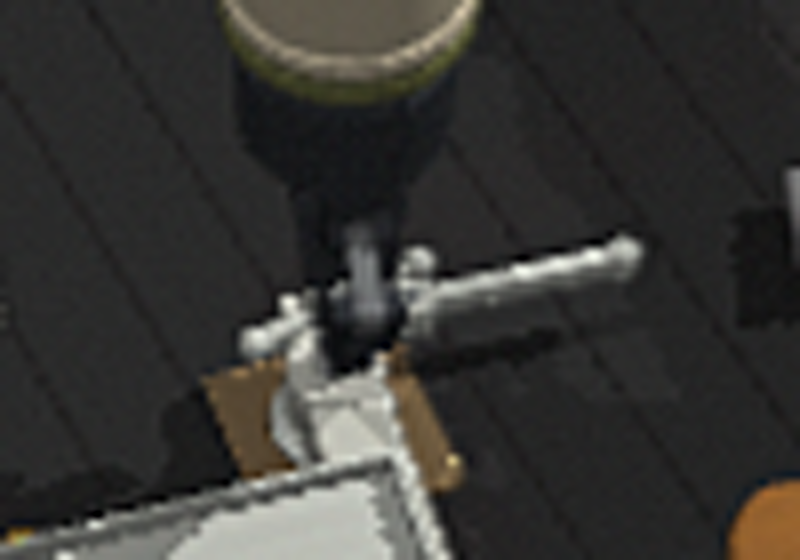

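drive_tool(
  series=[
    {"dr": [0, 0, 0.5], "linear": [0, 0, 0], "grip": 32},
    {"dr": [0, 0, 1], "linear": [0, 0, 0], "grip": 32},
    {"dr": [0, 0, 1.5], "linear": [0, 0, 0], "grip": 32},
  ],
)

```text
time: 3.85
tcp_pos: [503.9, 91.1, 80.9]
tool_rot: [-180.0, 0.1, -122.1]
ft_force: [-0.1, -0.7, 0.6]
width: 0.379
```

```bash
cat > r.py <<'E'
from h import *
st=status.read_state(); print(st["time"].round(2) if hasattr(st["time"],"round") else st["time"],"F",np.round(st["ft_force"],2),"M",np.round(st["moment"],3),"yaw",np.round(st["tool_rot"][2],2),"tcp",np.round(st["tcp_pos"],2),"tau7",np.round(st["tau"][6],3),"q7",np.round(st["q"][6],1))
E
python3 r.py; python3 r.py
```

```text
3.85 F [-0.06 -0.72  0.57] M [ 0.004  0.027 -0.002] yaw -122.12 tcp [503.95  91.1   80.86] tau7 1.118 q7 139.1
3.85 F [-0.06 -0.72  0.57] M [ 0.004  0.027 -0.002] yaw -122.12 tcp [503.95  91.1   80.86] tau7 1.118 q7 139.1
```

drive_tool(
  series=[
    {"dr": [0, 0, 0.5], "linear": [0, 0, 0], "grip": 32},
    {"dr": [0, 0, 1], "linear": [0, 0, 0], "grip": 32},
    {"dr": [0, 0, 1.5], "linear": [0, 0, 0], "grip": 32},
  ],
)

```text
time: 4.22
tcp_pos: [503.8, 91.1, 80.8]
tool_rot: [-180.0, 0.1, -134.1]
ft_force: [-0.1, 0.5, -0.2]
width: 0.374
```

```bash
python3 r.py
```

```text
4.225 F [-0.13  0.5  -0.19] M [-0.045 -0.007  0.028] yaw -134.11 tcp [503.83  91.07  80.8 ] tau7 1.084 q7 127.7
```

drive_tool(
  series=[
    {"dr": [0, 0, 0.5], "linear": [0, 0, 0], "grip": 32},
    {"dr": [0, 0, 1], "linear": [0, 0, 0], "grip": 32},
    {"dr": [0, 0, 1.5], "linear": [0, 0, 0], "grip": 32},
  ],
)

```text
time: 4.6
tcp_pos: [504.0, 91.1, 80.8]
tool_rot: [-180.0, 0.1, -146.1]
ft_force: [1.0, -0.3, -1.0]
width: 0.374
```

```bash
python3 r.py
```

```text
4.6 F [ 0.99 -0.31 -0.96] M [-0.054 -0.172  0.044] yaw -146.11 tcp [504.    91.09  80.82] tau7 1.082 q7 116.3
```

```bash
cat > avg.py <<'E'
from h import *
import sys
n=int(sys.argv[1]) if len(sys.argv)>1 else 6
F=[];M=[]
for i in range(n):
    st=status.read_state(); F.append(st["ft_force"]);M.append(st["moment"]); optics.snapshot("wrist")
print(round(float(st["time"]),2),"F",np.mean(F,0).round(2),"M",np.mean(M,0).round(3),"sdMz",np.std(np.array(M)[:,2]).round(3),"yaw",np.round(st["tool_rot"][2],2),"tcp",np.round(st["tcp_pos"],1),"q7",np.round(st["q"][6],1))
E
python3 avg.py
```

```text
4.85 F [ 0.73 -0.08 -0.19] M [-0.019 -0.186  0.005] sdMz 0.029 yaw -145.89 tcp [503.9  91.1  80.6] q7 116.5
```

drive_tool(
  series=[
    {"dr": [0, 0, 0.5], "linear": [0, 0, 0], "grip": 32},
    {"dr": [0, 0, 1], "linear": [0, 0, 0], "grip": 32},
    {"dr": [0, 0, 1.5], "linear": [0, 0, 0], "grip": 32},
    {"dr": [0, 0, 2], "linear": [0, 0, 0], "grip": 32},
  ],
)

```text
time: 5.4
tcp_pos: [503.8, 90.9, 80.3]
tool_rot: [-180.0, 0.0, -162.1]
ft_force: [2.2, 1.0, -0.5]
width: 0.372
```

```bash
python3 avg.py
```

```text
5.65 F [ 1.72 -0.3  -0.13] M [-0.058 -0.324  0.021] sdMz 0.031 yaw -161.88 tcp [503.6  90.9  80.2] q7 101.3
```

drive_tool(
  series=[
    {"dr": [0, 0, 0.5], "linear": [0, 0, 0], "grip": 32},
    {"dr": [0, 0, 1], "linear": [0, 0, 0], "grip": 32},
    {"dr": [0, 0, 1.5], "linear": [0, 0, 0], "grip": 32},
    {"dr": [0, 0, 2], "linear": [0, 0, 0], "grip": 32},
  ],
)

```text
time: 6.2
tcp_pos: [503.5, 90.9, 80.1]
tool_rot: [180.0, 0.0, -178.0]
ft_force: [1.7, 0.2, -0.7]
width: 0.375
```

```bash
python3 avg.py;  python3 - <<'E'
from h import *
s=optics.snapshot("wrist"); crop(s["img"],230,150,410,300,4,"pics/w5.png")
E
```

```text
6.45 F [ 1.32 -0.37 -0.26] M [-0.064 -0.315  0.042] sdMz 0.035 yaw -177.87 tcp [503.3  91.   80. ] q7 86.1
```

View pics/w5.png

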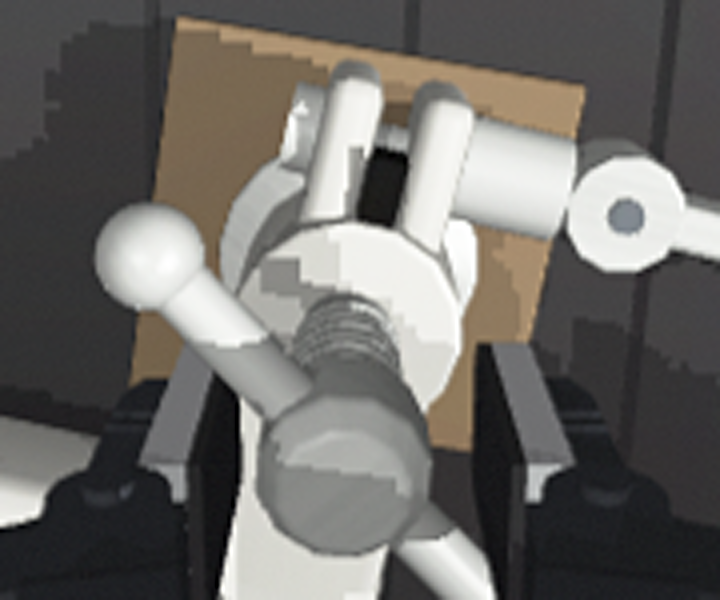

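drive_tool(
  series=[
    {"dr": [0, 0, 0.6], "linear": [0, 0, 0], "grip": 32},
    {"dr": [0, 0, 1.2], "linear": [0, 0, 0], "grip": 32},
    {"dr": [0, 0, 1.8], "linear": [0, 0, 0], "grip": 32},
    {"dr": [0, 0, 2.4], "linear": [0, 0, 0], "grip": 32},
    {"dr": [0, 0, 2.5], "linear": [0, 0, 0], "grip": 32},
  ],
)

```text
time: 7.18
tcp_pos: [503.3, 90.8, 80.0]
tool_rot: [-180.0, -0.0, 162.0]
ft_force: [1.1, -0.3, -0.1]
width: 0.378
```

```bash
python3 avg.py 8
```

```text
7.53 F [ 1.29 -1.05 -0.62] M [-0.182 -0.269  0.03 ] sdMz 0.034 yaw 162.06 tcp [503.3  90.9  80. ] q7 67.2
```

drive_tool(
  series=[
    {"dr": [0, 0, 0.6], "linear": [0, 0, 0], "grip": 32},
    {"dr": [0, 0, 1.2], "linear": [0, 0, 0], "grip": 32},
    {"dr": [0, 0, 1.8], "linear": [0, 0, 0], "grip": 32},
    {"dr": [0, 0, 2.4], "linear": [0, 0, 0], "grip": 32},
    {"dr": [0, 0, 2.5], "linear": [0, 0, 0], "grip": 32},
  ],
)

```text
time: 8.2
tcp_pos: [503.2, 90.8, 79.9]
tool_rot: [-180.0, -0.0, 142.0]
ft_force: [1.2, -1.0, -0.6]
width: 0.372
```

```bash
python3 avg.py 8
```

```text
8.55 F [ 0.72 -1.37 -0.42] M [-0.277 -0.153  0.023] sdMz 0.028 yaw 142.05 tcp [503.3  90.9  80. ] q7 48.4
```

drive_tool(
  series=[
    {"dr": [0, 0, 0.6], "linear": [0, 0, 0], "grip": 32},
    {"dr": [0, 0, 1.2], "linear": [0, 0, 0], "grip": 32},
    {"dr": [0, 0, 1.8], "linear": [0, 0, 0], "grip": 32},
    {"dr": [0, 0, 2.4], "linear": [0, 0, 0], "grip": 32},
    {"dr": [0, 0, 2.5], "linear": [0, 0, 0], "grip": 32},
  ],
)

```text
time: 9.22
tcp_pos: [503.3, 90.9, 80.0]
tool_rot: [-180.0, 0.0, 122.0]
ft_force: [0.9, -2.0, -1.2]
width: 0.374
```

```bash
python3 avg.py 8
```

```text
9.57 F [ 0.32 -1.92 -0.41] M [-0.292 -0.081  0.023] sdMz 0.011 yaw 122.06 tcp [503.3  90.9  80. ] q7 29.7
```

drive_tool(
  series=[
    {"dr": [0, 0, 0.6], "linear": [0, 0, 0], "grip": 32},
    {"dr": [0, 0, 1.2], "linear": [0, 0, 0], "grip": 32},
    {"dr": [0, 0, 1.8], "linear": [0, 0, 0], "grip": 32},
    {"dr": [0, 0, 2.4], "linear": [0, 0, 0], "grip": 32},
    {"dr": [0, 0, 2.5], "linear": [0, 0, 0], "grip": 32},
  ],
)

```text
time: 10.25
tcp_pos: [503.3, 91.0, 80.0]
tool_rot: [-180.0, 0.0, 102.0]
ft_force: [-1.4, -1.8, -0.0]
width: 0.375
```

```bash
python3 avg.py 8
```

```text
10.6 F [-0.36 -1.73 -0.48] M [-0.317  0.032  0.028] sdMz 0.019 yaw 102.05 tcp [503.3  90.9  80. ] q7 11.2
```

drive_tool(
  series=[
    {"dr": [0, 0, 0.6], "linear": [0, 0, 0], "grip": 32},
    {"dr": [0, 0, 1.2], "linear": [0, 0, 0], "grip": 32},
    {"dr": [0, 0, 1.8], "linear": [0, 0, 0], "grip": 32},
    {"dr": [0, 0, 2.4], "linear": [0, 0, 0], "grip": 32},
    {"dr": [0, 0, 2.5], "linear": [0, 0, 0], "grip": 32},
  ],
)

```text
time: 11.28
tcp_pos: [503.2, 91.0, 80.0]
tool_rot: [-180.0, 0.0, 82.0]
ft_force: [-1.1, -0.5, -1.4]
width: 0.374
```

```bash
python3 avg.py 8
```

```text
11.62 F [-0.75 -1.07 -0.47] M [-0.269  0.136  0.   ] sdMz 0.025 yaw 82.06 tcp [503.3  91.   80. ] q7 -7.1
```

Still the free drag (about 0.03 N m, |Mxy| about 0.3). Carrying on.

drive_tool(
  series=[
    {"dr": [0, 0, 0.6], "linear": [0, 0, 0], "grip": 32},
    {"dr": [0, 0, 1.2], "linear": [0, 0, 0], "grip": 32},
    {"dr": [0, 0, 1.8], "linear": [0, 0, 0], "grip": 32},
    {"dr": [0, 0, 2.4], "linear": [0, 0, 0], "grip": 32},
    {"dr": [0, 0, 2.5], "linear": [0, 0, 0], "grip": 32},
  ],
)

```text
time: 12.3
tcp_pos: [503.4, 91.0, 80.0]
tool_rot: [180.0, 0.0, 62.0]
ft_force: [-0.7, -1.9, -1.6]
width: 0.375
```

```bash
python3 avg.py 8
```

```text
12.65 F [-0.49 -1.11 -1.1 ] M [-0.183  0.067  0.066] sdMz 0.037 yaw 62.06 tcp [503.4  91.   80. ] q7 -25.1
```

drive_tool(
  series=[
    {"dr": [0, 0, 0.6], "linear": [0, 0, 0], "grip": 32},
    {"dr": [0, 0, 1.2], "linear": [0, 0, 0], "grip": 32},
    {"dr": [0, 0, 1.8], "linear": [0, 0, 0], "grip": 32},
    {"dr": [0, 0, 2.4], "linear": [0, 0, 0], "grip": 32},
    {"dr": [0, 0, 2.5], "linear": [0, 0, 0], "grip": 32},
  ],
)

```text
time: 13.32
tcp_pos: [503.7, 91.0, 80.0]
tool_rot: [180.0, -0.0, 42.0]
ft_force: [2.6, -0.5, -3.6]
width: 0.375
```

```bash
python3 avg.py 8
```

```text
13.68 F [ 2.58 -0.27 -3.63] M [-0.012 -0.547  0.145] sdMz 0.016 yaw 42.06 tcp [503.6  91.1  80.1] q7 -42.9
```

drive_tool(
  series=[
    {"dr": [0, 0, 0.6], "linear": [0, 0, 0], "grip": 32},
    {"dr": [0, 0, 1.2], "linear": [0, 0, 0], "grip": 32},
    {"dr": [0, 0, 1.8], "linear": [0, 0, 0], "grip": 32},
    {"dr": [0, 0, 2.4], "linear": [0, 0, 0], "grip": 32},
    {"dr": [0, 0, 2.5], "linear": [0, 0, 0], "grip": 32},
  ],
)

```text
time: 14.35
tcp_pos: [504.0, 91.0, 80.1]
tool_rot: [180.0, -0.1, 22.0]
ft_force: [6.9, 0.2, -7.0]
width: 0.374
```

```bash
python3 avg.py 8
```

```text
14.7 F [ 5.82 -0.21 -6.84] M [-0.017 -1.217  0.21 ] sdMz 0.028 yaw 22.04 tcp [504.   91.   80.1] q7 -60.2
```

drive_tool(
  series=[
    {"dr": [0, 0, -1], "linear": [0, 0, 0], "grip": 32},
    {"dr": [0, 0, -2], "linear": [0, 0, 0], "grip": 32},
    {"dr": [0, 0, -3], "linear": [0, 0, 0], "grip": 32},
    {"dr": [0, 0, -4], "linear": [0, 0, 0], "grip": 32},
    {"dr": [0, 0, -5], "linear": [0, 0, 0], "grip": 32},
    {"dr": [0, 0, -5.5], "linear": [0, 0, 0], "grip": 32},
    {"dr": [0, 0, -5.5], "linear": [0, 0, 0], "grip": 32},
  ],
)

```text
time: 15.62
tcp_pos: [503.2, 90.9, 80.2]
tool_rot: [-180.0, -0.0, 66.0]
ft_force: [-0.4, -0.1, 0.0]
width: 0.383
```

```bash
python3 avg.py 3;  python3 - <<'E'
from h import *
s=optics.snapshot("wrist"); crop(s["img"],230,100,410,250,4,"pics/w6.png")
E
```

```text
15.72 F [0.08 0.18 0.01] M [-0.029 -0.035  0.001] sdMz 0.023 yaw 65.91 tcp [503.3  90.9  80.1] q7 -21.8
```

View pics/w6.png

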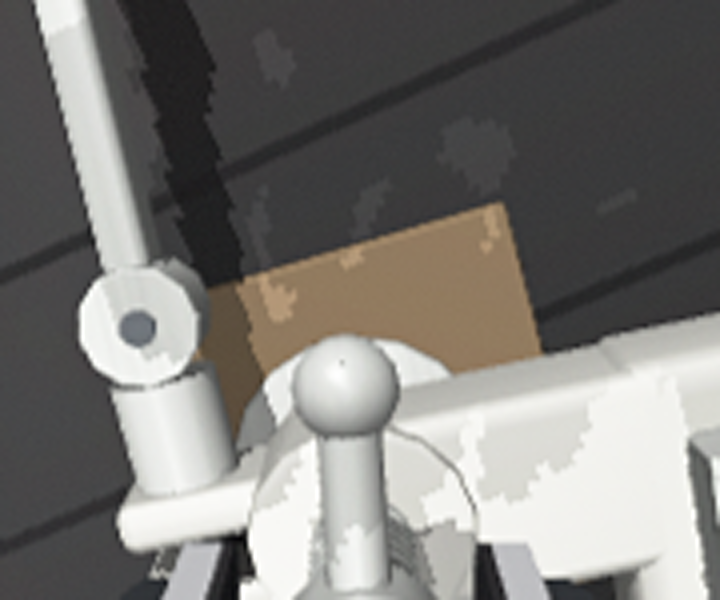

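drive_tool(
  series=[
    {"dr": [0, 0, -1], "linear": [0, 0, 0], "grip": 32},
    {"dr": [0, 0, -2], "linear": [0, 0, 0], "grip": 32},
    {"dr": [0, 0, -3], "linear": [0, 0, 0], "grip": 32},
    {"dr": [0, 0, -4], "linear": [0, 0, 0], "grip": 32},
    {"dr": [0, 0, -5], "linear": [0, 0, 0], "grip": 32},
    {"dr": [0, 0, -5.5], "linear": [0, 0, 0], "grip": 32},
    {"dr": [0, 0, -6], "linear": [0, 0, 0], "grip": 32},
    {"dr": [0, 0, -6.4], "linear": [0, 0, 0], "grip": 32},
    {"dr": [0, 0, -6.4], "linear": [0, 0, 0], "grip": 32},
  ],
)

```text
time: 16.95
tcp_pos: [504.0, 90.5, 80.2]
tool_rot: [180.0, 0.0, 117.1]
ft_force: [3.1, -1.2, -1.1]
width: 0.376
```

```bash
python3 avg.py 8
```

```text
17.3 F [ 3.58 -2.07 -0.75] M [-0.468 -0.783 -0.165] sdMz 0.018 yaw 117.16 tcp [503.8  90.6  80.2] q7 25.0
```

drive_tool(
  series=[
    {"dr": [0, 0, -0.5], "linear": [0, 0, 0], "grip": 32},
    {"dr": [0, 0, -1], "linear": [0, 0, 0], "grip": 32},
    {"dr": [0, 0, -1.5], "linear": [0, 0, 0], "grip": 32},
    {"dr": [0, 0, -1.5], "linear": [0, 0, 0], "grip": 32},
  ],
)

```text
time: 17.85
tcp_pos: [503.6, 90.7, 80.2]
tool_rot: [180.0, 0.0, 129.2]
ft_force: [4.1, -3.1, -0.3]
width: 0.371
```

```bash
python3 avg.py 8
```

```text
18.2 F [ 3.58 -2.79  0.32] M [-0.623 -0.794 -0.115] sdMz 0.036 yaw 129.17 tcp [503.6  90.8  80.1] q7 36.2
```

drive_tool(
  series=[
    {"dr": [0, 0, 1], "linear": [0, 0, 0], "grip": 32},
    {"dr": [0, 0, 2], "linear": [0, 0, 0], "grip": 32},
    {"dr": [0, 0, 3], "linear": [0, 0, 0], "grip": 32},
    {"dr": [0, 0, 4], "linear": [0, 0, 0], "grip": 32},
    {"dr": [0, 0, 5], "linear": [0, 0, 0], "grip": 32},
    {"dr": [0, 0, 5.5], "linear": [0, 0, 0], "grip": 32},
    {"dr": [0, 0, 5.5], "linear": [0, 0, 0], "grip": 32},
  ],
)

```text
time: 19.12
tcp_pos: [502.3, 91.8, 79.5]
tool_rot: [-179.9, -0.0, 85.3]
ft_force: [-0.8, -1.0, -0.6]
width: 0.373
```

```bash
python3 avg.py 5;  python3 - <<'E'
from h import *
s=optics.snapshot("wrist"); crop(s["img"],230,100,410,250,4,"pics/w7.png")
E
```

```text
19.32 F [-0.21 -0.07 -0.22] M [0.011 0.    0.   ] sdMz 0.027 yaw 85.3 tcp [503.1  91.2  79.9] q7 -4.4
```

View pics/w7.png

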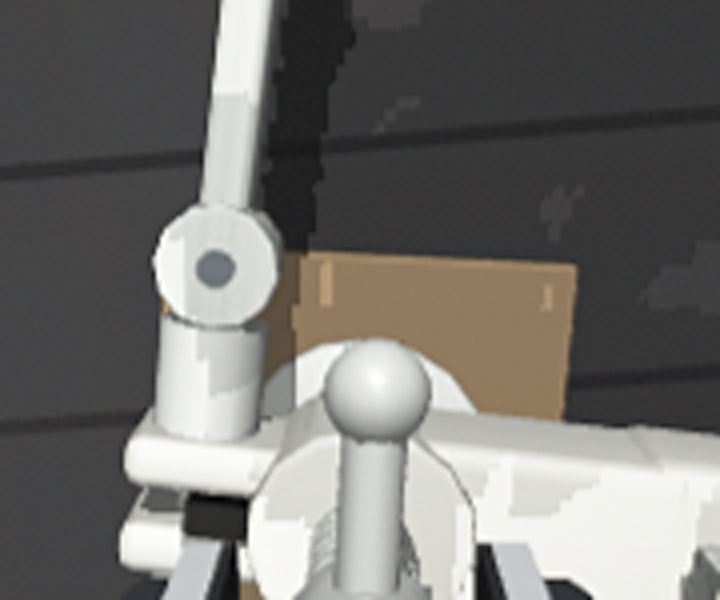

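drive_tool(
  series=[
    {"dr": [0, 0, -1], "linear": [0, 0, 0], "grip": 32},
    {"dr": [0, 0, -2], "linear": [0, 0, 0], "grip": 32},
    {"dr": [0, 0, -3], "linear": [0, 0, 0], "grip": 32},
    {"dr": [0, 0, -4], "linear": [0, 0, 0], "grip": 32},
    {"dr": [0, 0, -5], "linear": [0, 0, 0], "grip": 32},
    {"dr": [0, 0, -5.5], "linear": [0, 0, 0], "grip": 32},
    {"dr": [0, 0, -6], "linear": [0, 0, 0], "grip": 32},
    {"dr": [0, 0, -6.4], "linear": [0, 0, 0], "grip": 32},
    {"dr": [0, 0, -6.4], "linear": [0, 0, 0], "grip": 32},
  ],
)

```text
time: 20.55
tcp_pos: [503.7, 90.7, 80.2]
tool_rot: [180.0, 0.0, 136.4]
ft_force: [1.5, -1.2, 0.3]
width: 0.371
```

```bash
python3 avg.py 12
```

```text
21.1 F [ 2.12 -0.91  0.65] M [-0.208 -0.412 -0.107] sdMz 0.028 yaw 136.4 tcp [503.6  90.8  80.1] q7 42.9
```

drive_tool(
  series=[
    {"dr": [0, 0, 1], "linear": [0, 0, 0], "grip": 32},
    {"dr": [0, 0, 2], "linear": [0, 0, 0], "grip": 32},
    {"dr": [0, 0, 3], "linear": [0, 0, 0], "grip": 32},
    {"dr": [0, 0, 4], "linear": [0, 0, 0], "grip": 32},
    {"dr": [0, 0, 5], "linear": [0, 0, 0], "grip": 32},
    {"dr": [0, 0, 6], "linear": [0, 0, 0], "grip": 32},
    {"dr": [0, 0, 6], "linear": [0, 0, 0], "grip": 32},
  ],
)

```text
time: 22.02
tcp_pos: [502.7, 91.3, 79.7]
tool_rot: [-179.9, 0.0, 88.5]
ft_force: [-0.4, 0.0, -0.1]
width: 0.377
```

```bash
python3 avg.py 5;  python3 - <<'E'
from h import *
s=optics.snapshot("wrist"); crop(s["img"],230,100,410,250,4,"pics/w8.png")
E
```

```text
22.23 F [-0.14 -0.27  0.28] M [-0.022  0.    -0.004] sdMz 0.028 yaw 88.56 tcp [503.2  91.   79.9] q7 -1.5
```

View pics/w8.png

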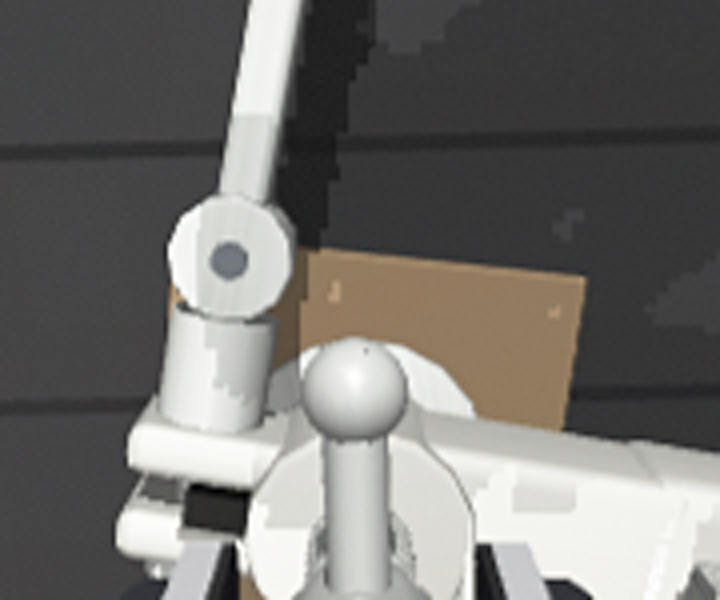

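drive_tool(
  series=[
    {"dr": [0, 0, 0], "linear": [0, 0, -1], "grip": 32},
    {"dr": [0, 0, 0], "linear": [0, 0, -2.5], "grip": 32},
    {"dr": [0, 0, 0], "linear": [0, 0, -4], "grip": 10},
    {"dr": [0, 0, 0], "linear": [0, 0, -4], "grip": 0},
  ],
)

```text
time: 22.82
tcp_pos: [505.2, 91.1, 182.9]
tool_rot: [179.7, -0.1, 88.5]
ft_force: [-0.7, -0.4, -0.8]
width: 0.003
```

```bash
python3 avg.py 2;  python3 - <<'E'
from h import *
s=optics.snapshot("wrist"); cv2.imwrite("pics/w9.png",s["img"][:,:,::-1])
t=optics.snapshot("top"); crop(t["img"],190,120,310,240,5,"pics/t9.png")
for p,z in [((263,181),20),((272,160),30),((272,178),30),((241,205),15),((238,217),15),((205,245),15)]: print(p,at(t,p,z).round(0))
E
```

```text
22.88 F [-0.68 -0.01 -0.65] M [-0.     0.011 -0.007] sdMz 0.009 yaw 88.46 tcp [504.1  91.1 181.1] q7 -6.7
(263, 181) [625. 212.  20.]
(272, 160) [694. 181.  30.]
(272, 178) [633. 181.  30.]
(241, 205) [546. 287.  15.]
(238, 217) [506. 297.  15.]
(205, 245) [415. 406.  15.]
```

View pics/w9.png

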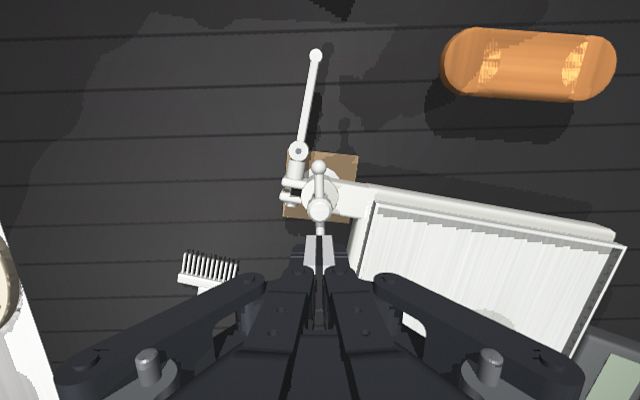

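View pics/t9.png

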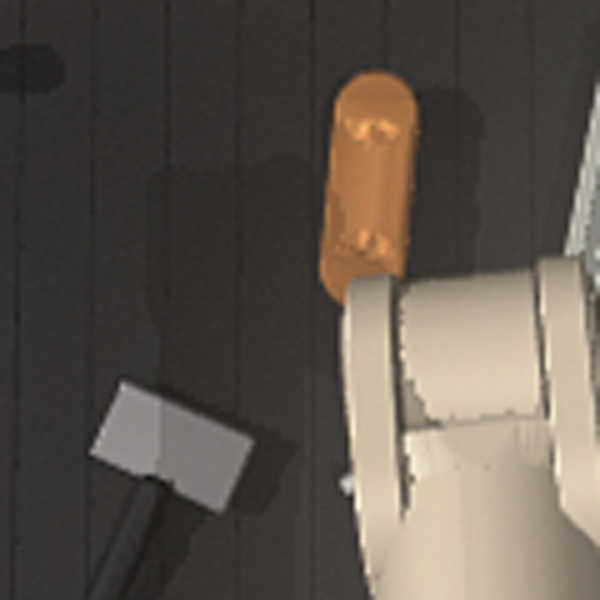

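```bash
cat > path.py <<'E'
from h import *
s=optics.snapshot("wrist")
print("pin",at(s,(298.3,151),44),"tip",at(s,(316,55),44), "axis", at(s,(319,208),105))
st=status.read_state(); p0=np.array(st["tcp_pos"]); Rm=R.from_euler('xyz',st["tool_rot"],degrees=True).as_matrix(); print(p0,st["tool_rot"])
pin=np.array([484.8,136.5]); u=lambda a:np.array([np.cos(np.radians(a)),np.sin(np.radians(a))])
tgt=pin+70*u(76.6)+38*u(166.6)
for z in (181,35): print((Rm.T@(np.r_[tgt,z]-p0)/25).round(2))
E
python3 path.py
```

```text
pin [483.51213025 135.34545862  44.        ] tip [503.24827324 219.57174734  44.        ] axis [502.62094168  95.10517806 105.        ]
[502.68151571  90.8153624  178.93158024] [-1.79893317e+02  4.91411820e-02  8.84299955e+01]
[ 4.86 -1.68 -0.08]
[ 4.86 -1.67  5.76]
```

drive_tool(
  series=[
    {"dr": [0, 0, 0.7], "linear": [2, -0.8, 0], "grip": 0},
    {"dr": [0, 0, 1.4], "linear": [4, -1.6, 0], "grip": 0},
    {"dr": [0, 0, 1.4], "linear": [4.86, -1.68, 0], "grip": 0},
    {"dr": [0, 0, 1.4], "linear": [4.86, -1.68, 1], "grip": 0},
    {"dr": [0, 0, 1.4], "linear": [4.86, -1.68, 3], "grip": 0},
    {"dr": [0, 0, 1.4], "linear": [4.86, -1.68, 4.5], "grip": 0},
    {"dr": [0, 0, 1.4], "linear": [4.86, -1.68, 5.3], "grip": 0},
    {"dr": [0, 0, 1.4], "linear": [4.86, -1.68, 5.76], "grip": 0},
    {"dr": [0, 0, 1.4], "linear": [4.86, -1.68, 5.76], "grip": 0},
    {"dr": [0, 0, 1.4], "linear": [4.86, -1.68, 5.76], "grip": 0},
  ],
)

```text
time: 24.32
tcp_pos: [465.5, 213.6, 36.8]
tool_rot: [179.9, -0.0, 77.2]
ft_force: [1.0, 0.6, 0.9]
width: 0.002
```

```bash
python3 avg.py 3;  cat > path2.py <<'E'
from h import *
s=optics.snapshot("wrist"); cv2.imwrite("pics/w10.png",s["img"][:,:,::-1])
st=status.read_state(); p0=np.array(st["tcp_pos"]); Rm=R.from_euler('xyz',st["tool_rot"],degrees=True).as_matrix()
pin=np.array([484.2,136]); u=lambda a:np.array([np.cos(np.radians(a)),np.sin(np.radians(a))])
for h in (76.6,66,56,46,36,26,16,6,-2,-6,-10.5):
  tgt=pin+72*u(h)+18.5*u(h+90)
  print(h,(Rm.T@(np.r_[tgt,35]-p0)/25).round(2), round((st["tool_rot"][2]-h)/8,2), tgt.round(0))
E
python3 path2.py
```

```text
24.43 F [0.36 0.49 0.36] M [-0.006 -0.002 -0.009] sdMz 0.024 yaw 77.22 tcp [465.4 213.9  36.9] q7 -25.5
76.6 [0.02 0.72 0.07] 0.08 [483. 210.]
66 [0.1  1.26 0.07] 1.4 [497. 209.]
56 [0.08 1.78 0.07] 2.65 [509. 206.]
46 [-0.02  2.29  0.07] 3.9 [521. 201.]
36 [-0.21  2.77  0.07] 5.15 [532. 193.]
26 [-0.49  3.21  0.07] 6.4 [541. 184.]
16 [-0.83  3.6   0.07] 7.65 [548. 174.]
6 [-1.24  3.92  0.07] 8.9 [554. 162.]
-2 [-1.6   4.12  0.07] 9.9 [557. 152.]
-6 [-1.79  4.2   0.07] 10.4 [558. 147.]
-10.5 [-2.01  4.28  0.07] 10.97 [558. 141.]
```

View pics/w10.png

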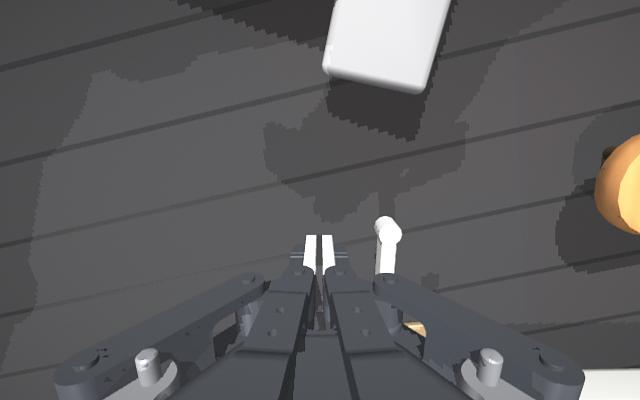

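drive_tool(
  series=[
    {"dr": [0, 0, 0.08], "linear": [0.02, 0.4, 0], "grip": 0},
    {"dr": [0, 0, 0.08], "linear": [0.02, 0.72, 0], "grip": 0},
    {"dr": [0, 0, 0.75], "linear": [0.06, 1, 0], "grip": 0},
    {"dr": [0, 0, 1.4], "linear": [0.1, 1.26, 0], "grip": 0},
    {"dr": [0, 0, 2], "linear": [0.1, 1.52, 0], "grip": 0},
    {"dr": [0, 0, 2.65], "linear": [0.08, 1.78, 0], "grip": 0},
    {"dr": [0, 0, 3.3], "linear": [0.03, 2.04, 0], "grip": 0},
    {"dr": [0, 0, 3.9], "linear": [-0.02, 2.29, 0], "grip": 0},
  ],
)

```text
time: 25.52
tcp_pos: [520.9, 200.7, 36.1]
tool_rot: [-180.0, 0.0, 45.9]
ft_force: [-1.8, 1.2, 2.5]
width: 0.0
```

```bash
python3 avg.py 3;  python3 path2.py; cp pics/w10.png pics/w11.png
```

```text
25.62 F [-1.16  0.65  1.43] M [0.187 0.251 0.007] sdMz 0.042 yaw 45.93 tcp [521.4 200.1  36.1] q7 -47.6
76.6 [-0.76 -1.38  0.04] -3.81 [483. 210.]
66 [-0.41 -0.95  0.04] -2.49 [497. 209.]
56 [-0.15 -0.5   0.04] -1.24 [509. 206.]
46 [ 0.02 -0.01  0.04] 0.01 [521. 201.]
36 [0.1  0.5  0.04] 1.26 [532. 193.]
26 [0.09 1.02 0.04] 2.51 [541. 184.]
16 [-0.    1.53  0.04] 3.76 [548. 174.]
6 [-0.19  2.01  0.04] 5.01 [554. 162.]
-2 [-0.39  2.37  0.04] 6.01 [557. 152.]
-6 [-0.51  2.54  0.04] 6.51 [558. 147.]
-10.5 [-0.66  2.72  0.04] 7.08 [558. 141.]
```

View pics/w11.png

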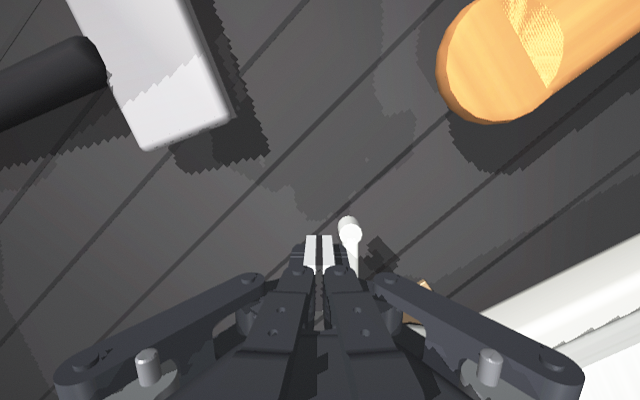

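Contact is made (about 1.4 N) and the lever is following. Continuing the arc.

drive_tool(
  series=[
    {"dr": [0, 0, 0.63], "linear": [0.06, 0.25, 0], "grip": 0},
    {"dr": [0, 0, 1.26], "linear": [0.1, 0.5, 0], "grip": 0},
    {"dr": [0, 0, 1.9], "linear": [0.1, 0.76, 0], "grip": 0},
    {"dr": [0, 0, 2.5], "linear": [0.09, 1.02, 0], "grip": 0},
    {"dr": [0, 0, 3.1], "linear": [0.05, 1.28, 0], "grip": 0},
    {"dr": [0, 0, 3.76], "linear": [0, 1.53, 0], "grip": 0},
    {"dr": [0, 0, 4.4], "linear": [-0.1, 1.77, 0], "grip": 0},
    {"dr": [0, 0, 5], "linear": [-0.19, 2.01, 0], "grip": 0},
    {"dr": [0, 0, 5.5], "linear": [-0.29, 2.19, 0], "grip": 0},
    {"dr": [0, 0, 6], "linear": [-0.39, 2.37, 0], "grip": 0},
  ],
)

```text
time: 26.98
tcp_pos: [556.8, 153.0, 36.2]
tool_rot: [-179.9, -0.0, -2.0]
ft_force: [1.2, 2.9, -0.4]
width: -0.002
```

```bash
python3 avg.py 3;  python3 path2.py; cp pics/w10.png pics/w12.png; python3 - <<'E'
from h import *
s=optics.snapshot("scene"); crop(s["img"],290,140,390,220,7,"pics/s12.png")
E
```

```text
27.07 F [ 1.16  1.77 -0.02] M [ 0.376 -0.232 -0.011] sdMz 0.005 yaw -1.96 tcp [556.8 152.2  36.1] q7 -83.0
76.6 [-3.01 -2.23  0.04] -9.8 [483. 210.]
66 [-2.46 -2.2   0.04] -8.48 [497. 209.]
56 [-1.96 -2.09  0.04] -7.23 [509. 206.]
46 [-1.48 -1.89  0.04] -5.98 [521. 201.]
36 [-1.04 -1.61  0.04] -4.73 [532. 193.]
26 [-0.66 -1.26  0.04] -3.48 [541. 184.]
16 [-0.35 -0.84  0.04] -2.23 [548. 174.]
6 [-0.11 -0.38  0.04] -0.98 [554. 162.]
-2 [0.02 0.01 0.04] 0.02 [557. 152.]
-6 [0.06 0.22 0.04] 0.52 [558. 147.]
-10.5 [0.09 0.45 0.04] 1.08 [558. 141.]
```

View pics/w12.png

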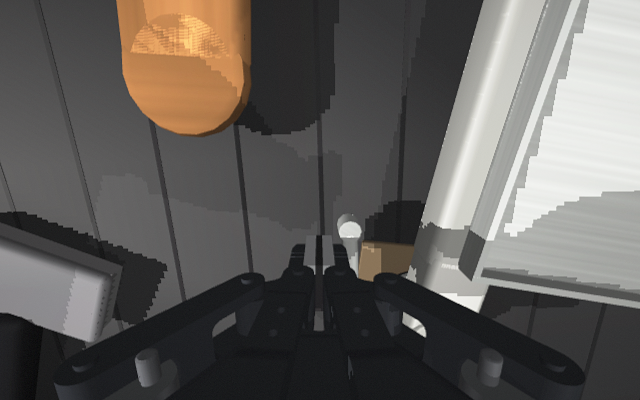

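View pics/s12.png

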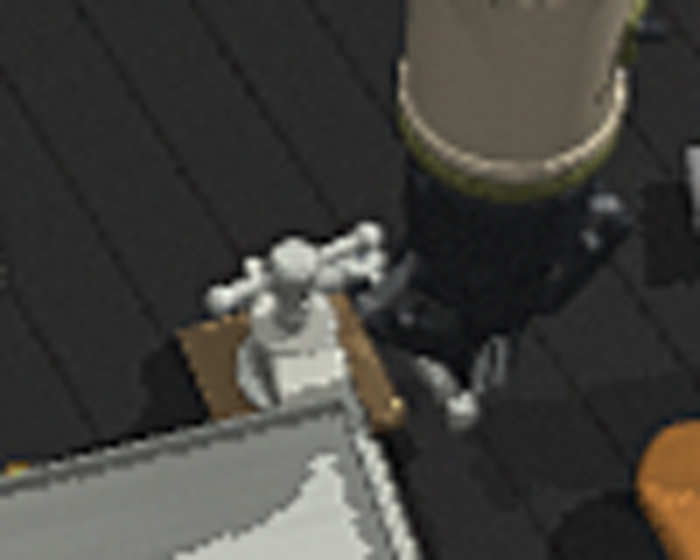

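drive_tool(
  series=[
    {"dr": [0, 0, 0.25], "linear": [0.03, 0.11, 0], "grip": 0},
    {"dr": [0, 0, 0.5], "linear": [0.06, 0.22, 0], "grip": 0},
    {"dr": [0, 0, 0.8], "linear": [0.08, 0.34, 0], "grip": 0},
    {"dr": [0, 0, 1.05], "linear": [0.09, 0.45, 0], "grip": 0},
    {"dr": [0, 0, 1.05], "linear": [0.09, 0.45, 0], "grip": 0},
  ],
)

```text
time: 27.85
tcp_pos: [558.2, 140.3, 36.0]
tool_rot: [180.0, 0.0, -10.5]
ft_force: [0.6, 1.3, 0.8]
width: 0.001
```

```bash
python3 avg.py 4;  python3 path2.py |tail -1; cp pics/w10.png pics/w13.png
```

```text
28.0 F [0.07 0.64 0.29] M [ 0.119 -0.038 -0.009] sdMz 0.028 yaw -10.39 tcp [558.1 140.4  36. ] q7 -89.1
-10.5 [ 0.   -0.02  0.04] 0.01 [558. 141.]
```

View pics/w13.png

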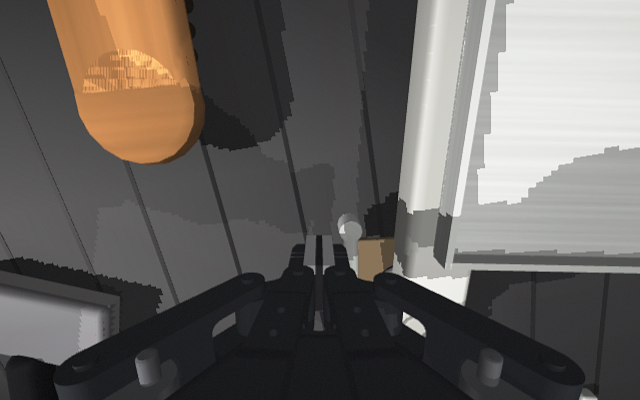

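drive_tool(
  series=[
    {"dr": [0, 0, 0], "linear": [0, 0.06, 0], "grip": 0},
    {"dr": [0, 0, 0], "linear": [0, 0.12, 0], "grip": 0},
    {"dr": [0, 0, 0], "linear": [0, 0.12, 0], "grip": 0},
  ],
)

```text
time: 28.48
tcp_pos: [557.7, 138.0, 36.1]
tool_rot: [-180.0, -0.0, -10.4]
ft_force: [1.0, 2.1, -0.5]
width: 0.001
```

```bash
python3 avg.py 3
```

```text
28.57 F [ 1.3   1.81 -0.41] M [ 0.399 -0.223  0.003] sdMz 0.025 yaw -10.38 tcp [557.7 138.   36.1] q7 -88.8
```

drive_tool(
  series=[
    {"dr": [0, 0, 0], "linear": [0, 0.04, 0], "grip": 0},
    {"dr": [0, 0, 0], "linear": [0, 0.08, 0], "grip": 0},
    {"dr": [0, 0, 0], "linear": [0, 0.08, 0], "grip": 0},
  ],
)

```text
time: 29.0
tcp_pos: [557.4, 135.9, 36.1]
tool_rot: [180.0, -0.0, -10.4]
ft_force: [2.1, 2.4, -0.5]
width: -0.001
```

```bash
python3 avg.py 3
```

```text
29.1 F [ 1.55  1.85 -0.16] M [ 0.371 -0.343  0.03 ] sdMz 0.024 yaw -10.39 tcp [557.4 135.9  36.1] q7 -88.7
```

drive_tool(
  series=[
    {"dr": [0, 0, 0], "linear": [0, 0.04, 0], "grip": 0},
    {"dr": [0, 0, 0], "linear": [0, 0.08, 0], "grip": 0},
    {"dr": [0, 0, 0], "linear": [0, 0.08, 0], "grip": 0},
  ],
)

```text
time: 29.52
tcp_pos: [557.3, 135.5, 36.1]
tool_rot: [-179.9, -0.0, -10.3]
ft_force: [3.4, 5.9, -1.3]
width: 0.002
```

```bash
python3 avg.py 3
```

```text
29.62 F [ 3.1   5.57 -1.28] M [ 1.276 -0.627  0.021] sdMz 0.02 yaw -10.31 tcp [557.3 135.5  36.1] q7 -88.5
```

drive_tool(
  series=[
    {"dr": [0, 0, 0], "linear": [0, 0.04, 0], "grip": 0},
    {"dr": [0, 0, 0], "linear": [0, 0.08, 0], "grip": 0},
    {"dr": [0, 0, 0], "linear": [0, 0.08, 0], "grip": 0},
  ],
)

```text
time: 30.05
tcp_pos: [557.2, 135.2, 36.2]
tool_rot: [-179.8, -0.0, -10.2]
ft_force: [3.8, 10.4, -1.7]
width: -0.001
```

```bash
python3 avg.py 3; python3 path2.py |tail -1; cp pics/w10.png pics/w14.png
```

```text
30.15 F [ 4.08 10.16 -1.54] M [ 2.141 -0.93   0.043] sdMz 0.006 yaw -10.22 tcp [557.2 135.2  36.2] q7 -88.3
-10.5 [ 0.   -0.24  0.05] 0.03 [558. 141.]
```

View pics/w14.png

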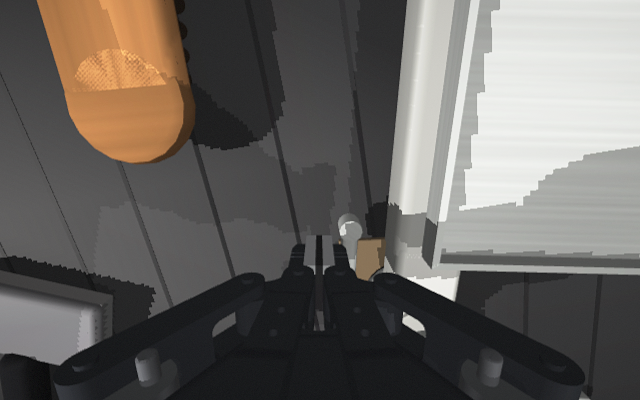

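drive_tool(
  series=[
    {"dr": [0, 0, 0], "linear": [0, -0.3, 0], "grip": 0},
    {"dr": [0, 0, 0], "linear": [0, -0.8, 0], "grip": 0},
    {"dr": [0, 0, 0], "linear": [0, -1.2, -0.5], "grip": 0},
    {"dr": [0, 0, 0], "linear": [0, -1.2, -2], "grip": 0},
    {"dr": [0, 0, 0], "linear": [0, -1.2, -4], "grip": 0},
    {"dr": [0, 0, 0], "linear": [-2, -2, -6], "grip": 0},
    {"dr": [0, 0, 0], "linear": [-3.5, -2, -7], "grip": 0},
    {"dr": [0, 0, 0], "linear": [-3.5, -2, -7], "grip": 0},
    {"dr": [0, 0, 0], "linear": [-3.5, -2, -7], "grip": 0},
  ],
)

```text
time: 31.38
tcp_pos: [479.6, 197.3, 211.4]
tool_rot: [-180.0, -0.0, -10.3]
ft_force: [-0.5, 0.0, 0.2]
width: 0.004
```

```bash
python3 avg.py 3; python3 - <<'E'
from h import *
s=optics.snapshot("scene"); crop(s["img"],290,140,390,220,7,"pics/s15.png")
s=optics.snapshot("wrist"); cv2.imwrite("pics/w15.png",s["img"][:,:,::-1])
E
```

```text
31.48 F [-0.23 -0.39 -0.04] M [-0.022  0.009 -0.013] sdMz 0.055 yaw -10.53 tcp [480.1 195.7 210.7] q7 -107.4
```

View pics/w15.png

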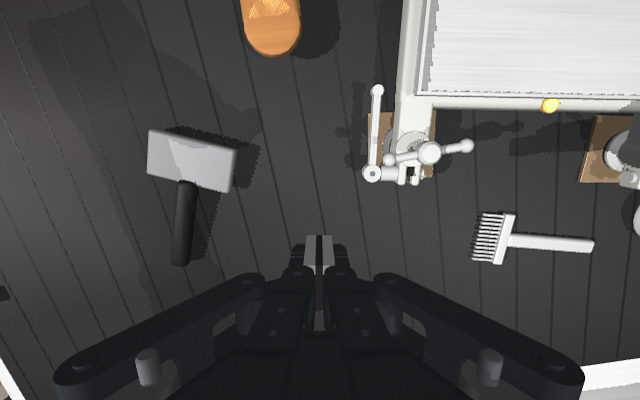

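View pics/s15.png

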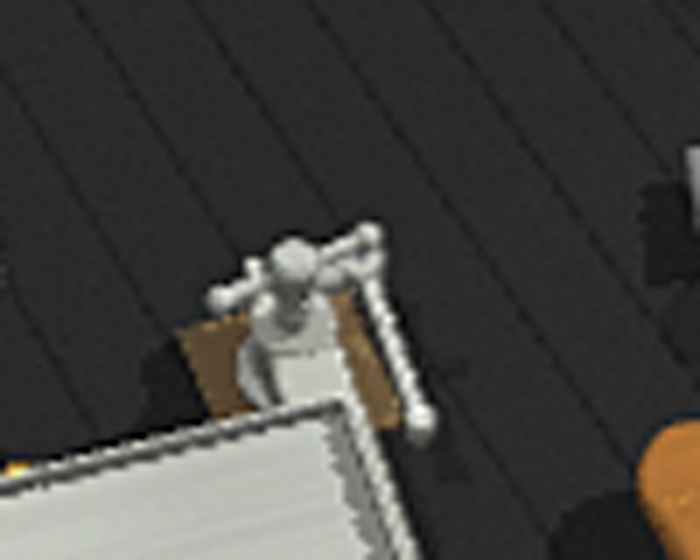

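```bash
python3 - <<'E'
from h import *
s=optics.snapshot("wrist"); 
def hd(a,b): d=b-a; return np.degrees(np.arctan2(d[1],d[0])).round(1)
A,B=at(s,(372,173.5),45),at(s,(377,90),45); print("lever",A.round(1),B.round(1),hd(A,B),np.linalg.norm(B-A))
C,D=at(s,(467,145.5),94),at(s,(389,160),94); print("bar",C.round(1),D.round(1),((C+D)/2).round(1),hd(C,D))
crop(s["img"],340,0,470,190,4,"pics/w16.png")
t=optics.snapshot("top"); a=cv2.imread("pics/top0.png"); b=t["img"][:,:,::-1]
cv2.imwrite("pics/cmp.png",np.hstack([cv2.resize(x[100:280,280:420],None,fx=2.8,fy=2.8,interpolation=cv2.INTER_CUBIC) for x in (a,b)]))
# shift of scale by phase correlation on platter
f=lambda x:cv2.cvtColor(np.ascontiguousarray(x[110:220,300:410]),cv2.COLOR_BGR2GRAY).astype(np.float32)
print(cv2.phaseCorrelate(f(a),f(b)))
E
```

```text
lever [483.9 136.2  45. ] [568.4 119.7  45. ] -11.1 86.17704701831714
bar [503.3  56.1  94. ] [503.2 127.   94. ] [503.3  91.5  94. ] 90.0
((0.01818421038946383, 0.06264591952167109), 0.912421975268258)
```

View pics/w16.png

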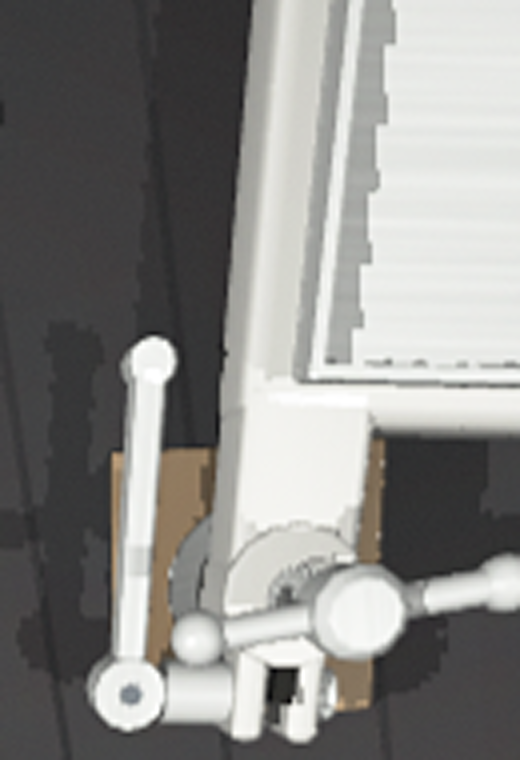

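View pics/cmp.png

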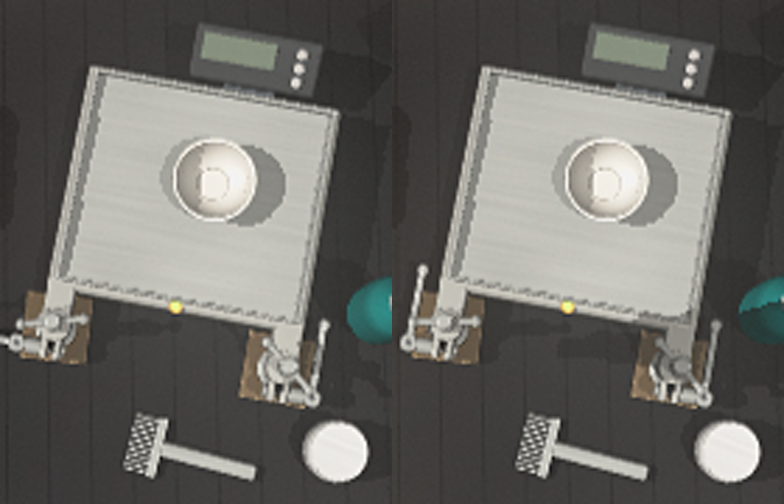

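```bash
python3 -c "
from plant import job; print(job.close_job())"
```

```text
the job is handed in; nothing more can be done
None
```

The loose foot is screwed down onto its pad and its lock lever is shut. I handed the job in at about 32 s of the 70 s allowed. No verdict is reported, so the result rests on my own checks.

**Foot:** I turned the T-handle about 208° clockwise with the parted fingers, until the turning moment rose from about 0.03 to 0.21 N m. That was one step too far, an estimated 9–11 N on the pad. I then backed the handle off about 20–24° and let go.
- The last turning moment, about 0.107 N m, suggests about 4 N on the pad.
- The handle's angle past first touch suggests 5–6.5 N. The two estimates disagree somewhat, but both lie within 1–10 N.
- I could not measure the pad load directly after letting go.

**Lever:** I pushed it round with the shut fingers until it stalled against the stop, with the force rising to about 11 N. Its measured heading is -11°, against about -10.5° for the scale's length.

**Rest of the scene:** In the top picture the scale shifted less than 0.1 pixel (well under 1 mm) from its starting position. The dish, comb and tin look unmoved there too. I did not measure the brush, slicker or spray bottle, or the scale's tilt. The arm was clear of everything, with near-zero force, when I handed in.

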